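Clear the burner, slide the sweets box home and shut the flap

TASK

The incense burner stands in the way of the cupboard: lift it off and set it upright on the stone slab. Then slide the cedar sweets box along the shelf, without lifting it, until it is wholly inside the cupboard and clear of the flap, and finally tip the raised flap forward so that it swings fully shut. Leave everything else where it stands.

Things in the scene. Friction and masses are not known exactly. Their poses are not given: they have to be found in the camera images.
- cupboard: Low dark-wood cupboard, fixed on the shelf (work surface, z = 0), open in front, no sill, top and back of open slats; its front slopes back 0.4 rad. Origin on the shelf, middle of the foot of the front; x into the cupboard (away from the robot), y to its left, z up. 190 mm deep, 165 mm high, inside 330 mm wide, walls 15 mm. A 35 mm high back rail at x = 178 mm stops things
- lintel (a point): Middle of the lower front edge of the cupboard's front lintel, at cupboard x = 65 mm, z = 150 mm. The lintel fills z 150 to 165 mm over x 65 to 95 mm, so the opening is 150 mm high. The lane for the box inside, between cup and scoop case, is central and about 180 mm wide
- flap (a joint): Cupboard's top-hinged flap, rad: 0 shut (resting on the sloping front), 1.17 level towards the robot, 2.74 straight up, 3.0 back stop. Starts at 2.9 to 3.0, leaning back over the top; may sink to the stop. Pushed from behind towards the robot to below about 2.5 it falls by itself, slowed by a soft hinge, in about 2 s, and shuts fully if nothing is in its way
- flap_hinge (a point): Middle of the flap's hinge line, which runs along the cupboard's y at cupboard x = 59 mm, z = 165 mm. The flap is a thin board with bamboo lattice on both faces, 345 mm wide, 152 mm from hinge to free edge, solid board 10 mm thick (5 mm either side of the hinge plane), 0.25 kg; the lattice adds 4 mm a side, look only
- flap_edge (a point): Middle of the flap's free edge (top edge while raised, bottom edge when shut), 152 mm from the hinge; its z axis points from the edge to the hinge
- sweets_box: Closed cedar box with fitted lid, 66 mm (x, depth) by 154 mm (y, width) by 50 mm high, 0.35 to 0.7 kg; the lid (top 12 mm) overhangs the lower part by 2 mm all round. Loose; origin at the centre of its underside. Starts in front of the cupboard, long side roughly parallel to its front, its centre about 120 mm in front of the cupboard's origin
- box_front_left (a point): Left (+y) top corner of the lid on the box's face nearest the robot, 50 mm above its underside. The shut flap clears the box when both these corners are at cupboard x = 16 mm or more
- box_front_right (a point): Right (-y) top corner of the lid on the box's face nearest the robot, 50 mm above its underside
- burner: Bronze incense burner: three short legs (feet within 29 mm of the axis), round body 60 mm across (z 16 to 66 mm), and on top an upright round knob 22 mm across, z 76 to 109 mm, to grip it by; 0.28 to 0.56 kg. Loose; origin on its axis at the level of its feet, z up. Starts between the sweets box and the cupboard's opening
- slab: Square grey stone slab, 140 by 140 by 10 mm, fixed on the shelf to the left or right; origin at the centre of its underside, sides along x and y
- scoop_case: Bystander: upright round bamboo case with a stopper, 46 mm across, 113 mm high, inside the cupboard near one side wall; origin at its foot
- sake_cup: Bystander: dark glazed cup, 60 mm across, 45 mm high, inside the cupboard near the other side wall; origin at its foot
- caddy: Bystander: black round tea caddy, 72 mm across, 76 mm high, on the side opposite the slab; origin at its foot
- tea_bowl: Bystander: dark tea bowl, 120 mm across, 75 mm high, origin at its foot
- flask: Bystander: white flask, 72 mm across, 150 mm high, origin at its foot
- whisk: Bystander: bamboo whisk on its stand, 56 mm across, 115 mm high, origin at its foot
There are look-alikes about, which are no part of the job. Leave any green look-alike of the sweets_box alone. Leave any red look-alike of the burner alone.

How it is judged:
On the way, in this order (a step that is already met when the one before it is completed fails the run):
1. the burner stands upright on the slab, released (x of burner in the frame of slab between -0.036 and 0.036 m and y of burner in the frame of slab between -0.036 and 0.036 m and height (world z) of burner between 0.006 and 0.016 m and angle between burner's own z axis and vertical below 0.1 rad and linear speed of burner below 0.02 m/s and contact force between burner and the fingers below 0.05 N), for 0.2 s.
2. the sweets box is wholly inside the cupboard, with the flap still raised and the burner on the slab (all of step 1 and x of each of box_front_left, box_front_right in the frame of cupboard above 0.01 m and height (world z) of sweets_box below 0.006 m and angle between sweets_box's own z axis and vertical below 0.08 rad and linear speed of sweets_box below 0.02 m/s and value of joint flap above 2.3 rad), for 0.2 s.
At the end, for the whole second after the job is handed in: Burner upright (0.1 rad) on the slab, axis within 36 mm of the slab's centre along each side; sweets box flat on the shelf, both near top lid corners at least 10 mm inside the foot of the cupboard's front; flap below 0.06 rad; all at rest and released (all of step 1 and x of each of box_front_left, box_front_right in the frame of cupboard above 0.01 m and height (world z) of sweets_box below 0.006 m and angle between sweets_box's own z axis and vertical below 0.08 rad and linear speed of sweets_box below 0.02 m/s and value of joint flap below 0.06 rad and velocity of joint flap between -0.05 and 0.05 rad/s); the robot touches nothing.
It fails at once if a bystander is moved more than 25 mm or tipped over (distance of any of scoop_case, sake_cup, caddy, tea_bowl, flask, whisk from where it was at the start of the episode above 0.025 m or angle between any of scoop_case, sake_cup, caddy, tea_bowl, flask, whisk's own z axis and vertical above 0.4 rad).
It fails at once if the burner is tipped (more than 0.6 rad) (angle between burner's own z axis and vertical above 0.6 rad).
It fails at once if the sweets box is lifted (more than 20 mm) or tipped (more than 0.35 rad) (height (world z) of sweets_box above 0.02 m or angle between sweets_box's own z axis and vertical above 0.35 rad).
It also fails if it takes over 72 s, if anything falls off the work surface, if the arm or the gripper's body presses on something with over 40 N, if the wrist force passes 120 N, or if a joint passes its speed limit or range.

ROBOT

A 6-joint arm with a two-finger parallel gripper is mounted at the origin on the work surface. World frame = base frame: x ahead of the robot, y to its left, z up, the work surface at z = 0. Lengths are in m, angles in rad, forces in N, time in s.
With the tool pointing down it reaches from about 0.35 to 0.775 m from the base axis. Payload 7.3 kg.
Tool frame: the origin (TCP) lies midway between the tips of the shut fingers; the grasp point (between the pads) lies grasp_offset behind it (grasp_offset is the distance from the TCP to the grasp point, in m); z points along the fingers, y is the line along which they close (so a half turn about z gives the same grasp; the last joint's range is limited). The gripper opens to 92 mm and grips with 3 to 60 N. Pads are 19 mm wide; open, the fingers measure 130 mm over their backs; the gripper's body (75 mm by 190 mm) begins 47 mm behind the grasp point.
Start: joints at [1.15, 0.342, 1.524, -0, 1.275, -0.146], TCP at [0.142, 0.505, 0.227] pointing down, gripper open.
Joint ranges: [-2.53, 2.53], [-0.77, 2.02], [0.04, 2.7], [-1, 4.14], [0.28, 2.66], [-3.11, 3.11]. Speed limits (rad/s): [2.57, 2.57, 3.14, 3.14, 3.14, 3.14].

INTERFACE

Orientations are given as [roll, pitch, yaw] about the fixed x, y, z axes, in that order (R = Rz(yaw) Ry(pitch) Rx(roll)).
In Python, from cell import * gives the robot as it stands.
- The arm moves only by the tool step_arm, never from a script. Its argument "plan" is a list of rows, each a list of 5 numbers: the closure, from -1 (fully open) to 1 (shut), then the shift along the tool's x, y, z in m, then the turn about the tool's z in rad. In form: [[hand, x, y, z, twist], ...]. A call has 1 to 20 rows; each row is the pose to reach, as a shift and turn from the pose commanded when the call began, along the tool's axes at that moment; what a row does not reach only later rows make up. A row lasts 1/8 s, in which the tool goes at most 62.5 mm and 10.7 degrees, less where a joint would pass 70% of its speed; a pose out of reach is approached as far as the arm can. A call with a gripper value outside its range is refused whole. The fingers move at their own pace and stop on an object; "grip_force" is the grip in N (left out, the last holds). Time passes only in rows, so rows that repeat a pose let the fingers close. It gives the time, the measured TCP pose, the force, the opening and the grip force at its end, in the units of the state.
- observe(): the state, without advancing time (a new reading comes with each control period).
- read_camera(name): name is "scene" or "top" or "wrist"; returns a dict with "img" (480x640x3 uint8, red, green, blue), "range_z" (480x640 float32, m along the optical axis (not along the pixel's ray), 0 where there is no reading), "fx", "fy", "cx", "cy" (pixels), "R" (3x3) and "t" (3): a world point X has camera coordinates R X + t; the wrist camera has in their place "T_tool_cam" (4x4, takes a point from camera to tool coordinates, whose origin is the TCP and whose axes are the flange's). Camera axes: x right, y down, z forward; pixel columns grow to the right and rows downward; lengths in m; the calibration is good to about 2 mm. A picture is of the moment at which its call begins: read the wrist's pose just before it.
- hand_in(): hands the job in; it is judged then, once.
The state is a dict: "time": time; "qpos": joint angles; "qvel": joint speeds; "joint_efforts": joint torques, N m; "tool_pos": TCP position; "tool_rot": TCP orientation; "contact_force": force on the tool from outside, world axes, zero at the start; "torque": the same for the moment, N m; "opening": finger opening in m; "grip_force": force on a finger pad.
Only numpy, scipy, OpenCV 4.12 (cv2) and the standard library are available. Lean on these libraries where they do the work, as an engineer would, in place of code of your own. Each camera call takes 0.05 s, during which the arm holds its last target. There are 200 camera calls.

## Working session

There is one attempt and no reset: what is moved stays moved. The work goes in short steps, Python scripts to look and compute and a tool call to move; the robot and the scene stay as the last step left them, time stands still between calls to the robot, and variables do not carry over. Pictures are saved under pics/ and viewed, at most 10 in all, crops included, and the job is handed in when it is done.

Besides the shell and the picture viewer there is one more tool, called by a JSON object that holds its "fn" and its "kwargs". step_arm: Moves the arm, as the interface text tells. Its arguments: {"type":"object","properties":{"plan":{"type":"array","items":{"type":"array","items":{"type":"number"}}},"grip_force":{"type":"number"}},"required":["plan"]}

```bash
mkdir -p pics; ls; cat > h.py <<'E'
from cell import *
import numpy as np, cv2
def cloud(c):
    z=c["range_z"]; v,u=np.indices(z.shape)
    P=np.stack([(u-c["cx"])/c["fx"]*z,(v-c["cy"])/c["fy"]*z,z],-1)
    W=(P-np.asarray(c["t"]))@np.asarray(c["R"]); W[z<=0]=np.nan
    return W
E
python3 - <<'E'
from h import *
import pickle
s=observe(); print(s["tool_pos"],s["tool_rot"],s["time"],s["opening"])
try: print(grasp_offset)
except Exception as e: print(e)
d={}
for n in("scene","top"):
    d[n]=read_camera(n); cv2.imwrite(f"pics/{n}.png",d[n]["img"][...,::-1]); c=d[n]; print(n,c["fx"],c["cx"],c["cy"],np.round(c["R"],3).tolist(),c["t"])
pickle.dump(d,open("d.pkl","wb"))
E
```

```text
pics
[0.14227591 0.50493236 0.22603557] [-3.14005846e+00 -1.85340996e-04  2.86678220e+00] 0.0 0.09189187292296161
0.0188
scene 528.196564512734 319.82320322714895 233.17915950711122 [[0.625, 0.781, 0.013], [0.676, -0.533, -0.509], [-0.39, 0.327, -0.861]] [-0.33235747 -0.32680969  1.53052783]
top 454.6655470321688 328.12801321668604 242.81491614219627 [[-0.002, -1.0, -0.006], [-0.988, 0.003, -0.157], [0.157, 0.006, -0.988]] [-0.05764525  0.56122046  1.11089992]
```

View pics/top.png

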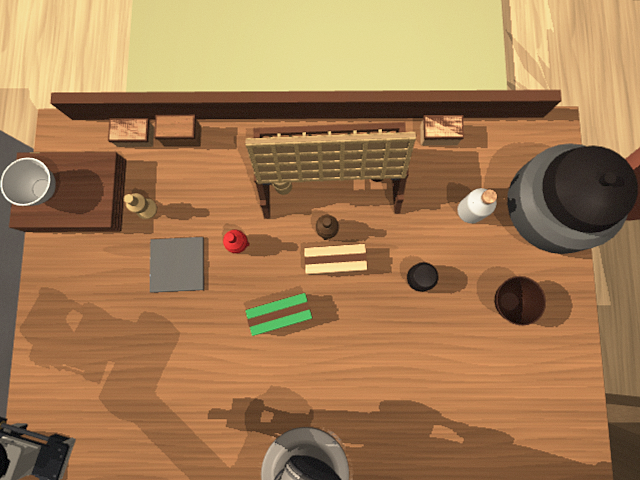

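View pics/scene.png

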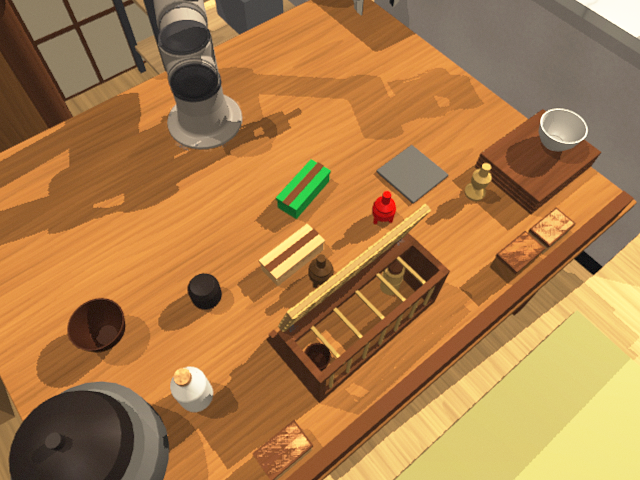

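Top view candidates: for the burner, the bronze-brown one at (326,227) and the red look-alike at (235,241). For the box, the cedar/cream one at (336,259) and the green look-alike at (279,314). By the description I take the brown burner and the cedar box. The slab is at (178,264), the caddy at (423,277) and the raised flap spans (248–414, 135–180). The scene view agrees, with the cup and scoop case inside the cupboard.

```bash
python3 - <<'E'
from h import *
import pickle
d=pickle.load(open("d.pkl","rb")); c=d["top"]; W=cloud(c); im=c["img"]
cv2.imwrite("pics/crop.png",cv2.resize(im[110:350,130:450,::-1],None,fx=2.5,fy=2.5,interpolation=cv2.INTER_CUBIC))
def blob(u0,u1,v0,v1,z0,z1,W=W):
    P=W[v0:v1,u0:u1].reshape(-1,3); P=P[(P[:,2]>z0)&(P[:,2]<z1)]; return P
def rep(n,P):
    r=cv2.minAreaRect((P[:,:2]*1000).astype(np.float32)); print(n,len(P),"mean",P.mean(0).round(4),"rect mm",np.round(r[0],1),np.round(r[1],1),round(r[2],2),"zmax",P[:,2].max().round(4))
rep("knob",blob(305,345,205,242,.085,.13)); rep("body",blob(305,345,205,245,.03,.13))
rep("red",blob(215,255,220,260,.03,.13))
rep("box",blob(295,375,238,280,.04,.06))
rep("slab",blob(140,215,230,300,.006,.016))
rep("caddy",blob(400,445,255,300,.065,.09)); 
F=blob(235,425,125,190,.17,.4); rep("flap",F); print(F.min(0),F.max(0))
S=blob(215,450,125,225,.02,.16)
rep("cupfront",S)
s=d["scene"]; Ws=cloud(s)
# cupboard points from scene
P=blob(265,450,200,400,.15,.175,Ws); rep("cup top scene",P)
P=blob(265,450,200,400,.19,.4,Ws); rep("flap scene",P); 
A=np.c_[P[:,1],P[:,2],np.ones(len(P))]; k=np.linalg.lstsq(A,P[:,0],rcond=None)[0]; print("flap x=",k)
for n,(u,v) in dict(wallLfoot=(266,217),wallRfoot=(398,213),Lside=(262,180),edgeL=(248,141),edgeR=(412,137),lowL=(258,182),lowR=(406,178)).items(): print(n,W[v,u].round(4))
E
```

```text
knob 75 mean [ 0.6029 -0.0567  0.1068] rect mm [604.1 -56.8] [19.5 20.8] 89.75 zmax 0.1135
body 442 mean [ 0.5985 -0.0567  0.0717] rect mm [603.3 -56.4] [55.9 57. ] 89.88 zmax 0.1135
red 463 mean [0.5625 0.1713 0.0711] rect mm [565.5 175.1] [54.5 58.8] 47.54 zmax 0.114
box 1612 mean [ 0.5205 -0.0775  0.051 ] rect mm [521.1 -77.7] [ 66.4 154.9] 3.73 zmax 0.0587
slab 2821 mean [0.5117 0.3353 0.0106] rect mm [510.9 333.8] [180.4 187. ] 1.06 zmax 0.016
caddy 519 mean [ 0.475  -0.2949  0.0726] rect mm [ 475.7 -296.9] [62.  61.3] 75.85 zmax 0.0819
flap 7289 mean [ 0.7127 -0.0667  0.2551] rect mm [754.3 -62.2] [136.8 351.3] 2.08 zmax 0.3179
[ 0.68029236 -0.23921131  0.17000115] [0.82223737 0.11148996 0.31790508]
cupfront 1720 mean [ 0.7423 -0.1362  0.0801] rect mm [ 731.7 -137.5] [244.7 516.8] 8.75 zmax 0.1599
cup top scene 5560 mean [ 0.7584 -0.0747  0.1631] rect mm [756.7 -64.2] [136.8 362.7] 1.71 zmax 0.1749
flap scene 2264 mean [ 0.7292 -0.0839  0.2932] rect mm [724.2 -66.4] [347.1  48.6] 88.97 zmax 0.3167
flap x= [-0.03198892  0.18045955  0.6736553 ]
wallLfoot [0.6362 0.1052 0.0094]
wallRfoot [ 0.6484 -0.2454 -0.0022]
Lside [0.6854 0.0911 0.1806]
edgeL [0.7271 0.1005 0.312 ]
edgeR [ 0.7343 -0.2303  0.3113]
lowL [0.6818 0.1008 0.1769]
lowR [ 0.703  -0.2461  0.1346]
```

View pics/crop.png

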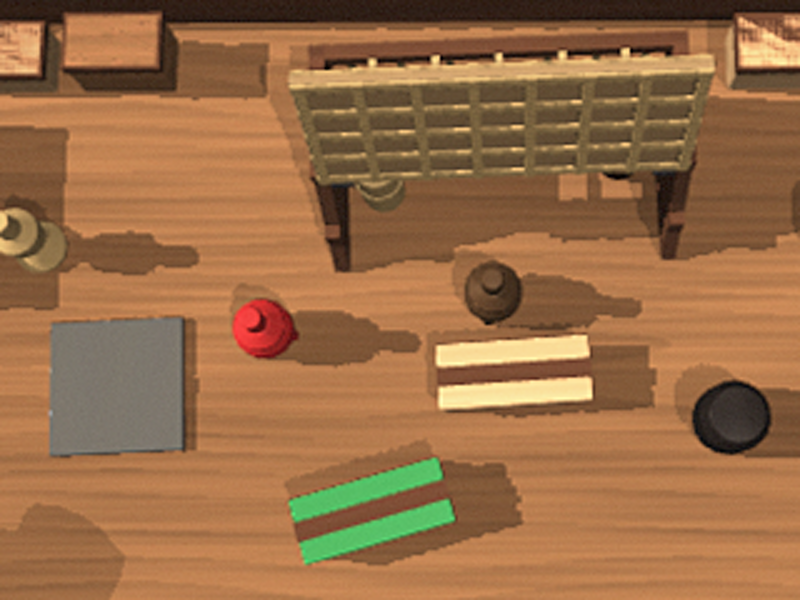

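Crop: brown burner at (492,290), standing between the cedar box (513,372) and the opening. The red and green look-alikes are at (263,328) and (372,510), clearly different.

```bash
cat >> h.py <<'E'
from scipy.spatial.transform import Rotation as Ro
def go(target,yaw=None):
    s=observe(); R=Ro.from_euler("xyz",s["tool_rot"]).as_matrix()
    print("shift",(R.T@(np.array(target)-s["tool_pos"])).round(4), "twist", None if yaw is None else round(-((yaw-s["tool_rot"][2]+np.pi)%(2*np.pi)-np.pi),4))
E
python3 - <<'E'
from h import *
import pickle
d=pickle.load(open("d.pkl","rb")); c=d["top"]; W=cloud(c); im=c["img"].astype(int)
m=np.zeros(W.shape[:2],np.uint8); m[225:305,140:215]=(np.ptp(im,axis=2)[225:305,140:215]<20)
m=cv2.morphologyEx(m,cv2.MORPH_OPEN,np.ones((5,5),np.uint8)); P=W[m>0]; r=cv2.minAreaRect((P[:,:2]*1000).astype(np.float32)); print(len(P),r,np.median(P[:,:2],0))
go([.604,-.0565,.18],np.pi+.033)
E
```

```text
2595 ((nan, nan), (0.0, 0.0), 0.0) [nan nan]
shift [-0.5968 -0.415   0.0466] twist -0.3079
```

{"fn": "step_arm", "kwargs": {"plan": [[-1,-0.15,-0.1,0,-0.1],[-1,-0.3,-0.2,0,-0.2],[-1,-0.45,-0.31,0,-0.308],[-1,-0.597,-0.415,0.046,-0.308],[-1,-0.597,-0.415,0.046,-0.308],[-1,-0.597,-0.415,0.046,-0.308],[-1,-0.597,-0.415,0.046,-0.308],[-1,-0.597,-0.415,0.046,-0.308],[-1,-0.597,-0.415,0.046,-0.308],[-1,-0.597,-0.415,0.046,-0.308],[-1,-0.597,-0.415,0.046,-0.308],[-1,-0.597,-0.415,0.046,-0.308],[-1,-0.597,-0.415,0.046,-0.308],[-1,-0.597,-0.415,0.046,-0.308],[-1,-0.597,-0.415,0.046,-0.308]]}}

```text
time: 1.98
tool_pos: [0.6039, -0.0549, 0.181]
tool_rot: [3.141, -0.0, -3.107]
contact_force: [0.2, -0.1, 0.8]
opening: 0.0915
grip_force: 0.0
```

```bash
python3 - <<'E'
from h import *
import pickle
d=pickle.load(open("d.pkl","rb")); c=d["top"]; W=cloud(c); im=c["img"].astype(int)
m=np.zeros(W.shape[:2],np.uint8); m[225:305,140:215]=(np.ptp(im,axis=2)[225:305,140:215]<20)
m=cv2.morphologyEx(m,cv2.MORPH_OPEN,np.ones((5,5),np.uint8)); P=W[m>0]; P=P[~np.isnan(P[:,0])];r=cv2.minAreaRect((P[:,:2]*1000).astype(np.float32)); print(len(P),r,np.median(P[:,:2],0))
s=observe(); c=read_camera("wrist"); print(s["tool_pos"],s["tool_rot"])
R=Ro.from_euler("xyz",s["tool_rot"]).as_matrix(); T=np.array(c["T_tool_cam"])
z=c["range_z"]; v,u=np.indices(z.shape)
X=np.stack([(u-c["cx"])/c["fx"]*z,(v-c["cy"])/c["fy"]*z,z],-1)@T[:3,:3].T+T[:3,3]
X=X@R.T+s["tool_pos"]; X[z<=0]=np.nan
near=np.hypot(X[...,0]-.604,X[...,1]+.0565)<.035
for a,b in((.1,.12),(.03,.08)):
    P=X[near&(X[...,2]>a)&(X[...,2]<b)]
    if len(P)>5: print(a,len(P),P.mean(0),P.min(0),P.max(0))
go([.604,-.0565,.076],np.pi+.033)
E
```

```text
2582 ((511.29638671875, 335.22735595703125), (137.3020782470703, 139.52230834960938), 2.1501829624176025) [0.50694178 0.3360843 ]
[ 0.60385804 -0.05491806  0.18096858] [ 3.14127829e+00 -2.00882215e-04 -3.10707529e+00]
0.1 906 [ 0.60063374 -0.05580823  0.10854951] [ 0.59132986 -0.06636253  0.10017495] [ 0.61218159 -0.04537343  0.11115579]
0.03 3433 [ 0.59178027 -0.05610435  0.06488037] [ 0.57239098 -0.0851282   0.03179519] [ 0.62639878 -0.02630274  0.07990185]
shift [ 1.000e-04 -1.600e-03  1.051e-01] twist 0.0016
```

{"fn": "step_arm", "kwargs": {"plan": [[-1,0.002,-0.001,0.05,0],[-1,0.002,-0.001,0.09,0],[-1,0.002,-0.001,0.105,0],[-1,0.002,-0.001,0.105,0],[1,0.002,-0.001,0.105,0],[1,0.002,-0.001,0.105,0],[1,0.002,-0.001,0.105,0],[1,0.002,-0.001,0.105,0],[1,0.002,-0.001,0.105,0],[1,0.002,-0.001,0.105,0],[1,0.002,-0.001,0.105,0],[1,0.002,-0.001,0.105,0]], "grip_force": 25}}

```text
time: 3.52
tool_pos: [0.6024, -0.0569, 0.0757]
tool_rot: [3.141, -0.0, -3.108]
contact_force: [-0.7, 1.1, 2.8]
opening: 0.0218
grip_force: 26.2
```

```bash
python3 - <<'E'
from h import *
s=observe(); print(s["tool_pos"],s["tool_rot"],s["opening"],s["grip_force"])
go([.511,.3355,s["tool_pos"][2]+.011],np.pi+.033)
E
```

```text
[ 0.60239614 -0.05689275  0.07567185] [ 3.14106240e+00 -1.57891484e-04 -3.10840863e+00] 0.021789946434332994 26.24158770096983
shift [ 0.0783  0.3952 -0.0108] twist 0.0002
```

{"fn": "step_arm", "kwargs": {"plan": [[1,0,0,-0.03,0],[1,0,0,-0.08,0],[1,0,0,-0.13,0],[1,0.01,0.02,-0.15,0],[1,0.02,0.06,-0.15,0],[1,0.03,0.11,-0.15,0],[1,0.04,0.16,-0.15,0],[1,0.05,0.21,-0.15,0],[1,0.06,0.26,-0.15,0],[1,0.07,0.31,-0.15,0],[1,0.078,0.355,-0.15,0],[1,0.078,0.385,-0.15,0],[1,0.078,0.395,-0.15,0],[1,0.078,0.395,-0.14,0],[1,0.078,0.395,-0.1,0],[1,0.078,0.395,-0.06,0],[1,0.078,0.395,-0.035,0],[1,0.078,0.395,-0.022,0],[1,0.078,0.395,-0.016,0],[1,0.078,0.395,-0.016,0]]}}

```text
time: 6.02
tool_pos: [0.5117, 0.3348, 0.0921]
tool_rot: [3.141, 0.001, -3.109]
contact_force: [-0.8, 0.7, -2.8]
opening: 0.0217
grip_force: 26.1
```

```bash
python3 - <<'E'
from h import *
c=read_camera("scene"); cv2.imwrite("pics/s2.png",c["img"][60:360,200:600,::-1])
go([.511,.3355,.0865])
E
```

```text
shift [0.0009 0.0005 0.0061] twist None
```

View pics/s2.png

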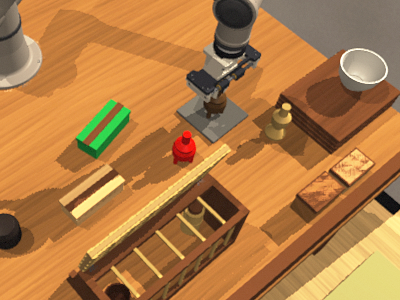

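The burner hangs upright above the middle of the slab (crop 215,102). I lower it until it touches.

{"fn": "step_arm", "kwargs": {"plan": [[1,0,0,0.003,0],[1,0,0,0.005,0],[1,0,0,0.006,0],[1,0,0,0.006,0]]}}

```text
time: 6.58
tool_pos: [0.5114, 0.3351, 0.0858]
tool_rot: [3.141, 0.0, -3.108]
contact_force: [0.5, -0.3, -4.0]
opening: 0.0213
grip_force: 26.1
```

{"fn": "step_arm", "kwargs": {"plan": [[1,0,0,0.001,0],[1,0,0,0.001,0]]}}

```text
time: 6.82
tool_pos: [0.5117, 0.3353, 0.0856]
tool_rot: [3.141, 0.001, -3.108]
contact_force: [-1.3, -0.3, 3.1]
opening: 0.0216
grip_force: 26.3
```

{"fn": "step_arm", "kwargs": {"plan": [[1,0,0,0.001,0],[1,0,0,0.001,0]]}}

```text
time: 7.08
tool_pos: [0.5119, 0.3354, 0.0855]
tool_rot: [3.141, 0.002, -3.108]
contact_force: [-3.1, -0.5, 9.2]
opening: 0.0217
grip_force: 26.9
```

Contact. I release, go straight up and look at the result.

{"fn": "step_arm", "kwargs": {"plan": [[0.3,0,0,-0.001,0],[-0.3,0,0,-0.001,0],[-0.3,0,0,-0.001,0],[-0.3,0,0,-0.001,0],[-0.3,0,0,-0.03,0],[-0.3,0,0,-0.08,0],[-0.3,0,0,-0.13,0],[-0.3,0,0,-0.15,0],[-1,0,0,-0.15,0]]}}

```text
time: 8.2
tool_pos: [0.5121, 0.3354, 0.2353]
tool_rot: [3.14, 0.003, -3.108]
contact_force: [0.2, 0.4, -0.1]
opening: 0.0657
grip_force: 0.0
```

```bash
python3 - <<'E'
from h import *
c=read_camera("scene"); W=cloud(c)
n=np.hypot(W[...,0]-.511,W[...,1]-.335)<.045
for a,b in((.03,.08),(.09,.13)):
    P=W[n&(W[...,2]>a)&(W[...,2]<b)]; print(len(P),P.mean(0),P.min(0),P.max(0))
P=W[(abs(W[...,1]+.0775)<.12)&(abs(W[...,0]-.52)<.07)&(W[...,2]>.042)&(W[...,2]<.06)];r=cv2.minAreaRect((P[:,:2]*1000).astype(np.float32)); print("box",r)
print(observe()["opening"])
go([.40,-.0745,.18],np.pi+.065)
E
```

```text
332 [0.52148849 0.31987901 0.0621388 ] [0.48427687 0.30331159 0.03012165] [0.54281069 0.35686393 0.07995521]
103 [0.51443715 0.32992025 0.10993995] [0.50347096 0.32114987 0.09033501] [0.52349577 0.34314779 0.1258016 ]
box ((519.5130004882812, -77.52392578125), (67.96002197265625, 155.44686889648438), 4.161426067352295)
0.0693824696501946
shift [ 0.1249 -0.4056  0.0534] twist -0.0318
```

{"fn": "step_arm", "kwargs": {"plan": [[-0.1,0.03,-0.06,0.01,0],[-0.1,0.05,-0.12,0.02,0],[-0.1,0.07,-0.18,0.03,0],[-0.1,0.085,-0.24,0.04,-0.01],[-0.1,0.085,-0.3,0.053,-0.02],[-0.1,0.085,-0.36,0.053,-0.03],[-0.1,0.085,-0.405,0.053,-0.032],[-0.1,0.085,-0.405,0.053,-0.032],[-0.1,0.085,-0.405,0.053,-0.032]]}}

```text
time: 9.38
tool_pos: [0.4391, -0.072, 0.1796]
tool_rot: [3.14, -0.002, -3.077]
contact_force: [-0.2, 1.0, 0.8]
opening: 0.0506
grip_force: 0.0
```

```bash
python3 - <<'E'
from h import *
import pickle
s=observe(); c=read_camera("wrist"); print(s["tool_pos"],s["tool_rot"],s["opening"])
R=Ro.from_euler("xyz",s["tool_rot"]).as_matrix(); T=np.array(c["T_tool_cam"])
print(T.round(3).tolist())
z=c["range_z"]; v,u=np.indices(z.shape)
X=np.stack([(u-c["cx"])/c["fx"]*z,(v-c["cy"])/c["fy"]*z,z],-1)@T[:3,:3].T+T[:3,3]
X=X@R.T+s["tool_pos"]; X[z<=0]=np.nan
np.save("wx.npy",X); cv2.imwrite("pics/w1.png",c["img"][...,::-1])
d=pickle.load(open("d.pkl","rb"))["top"]; W=cloud(d); i=d["img"].astype(int)
P=W[(i[...,1]>i[...,0]+60)&(i[...,1]>i[...,2]+30)&(W[...,2]>.03)]
P=P[np.isfinite(P[:,0])]; print("green",cv2.boxPoints(cv2.minAreaRect((P[:,:2]*1000).astype(np.float32))).round())
# scoop case, cup & cupboard top from the scene view
c=pickle.load(open("d.pkl","rb"))["scene"]; W=cloud(c)
m=(W[...,0]>.69)&(W[...,0]<.9)&(abs(W[...,1]+.07)<.25)
P=W[m&(W[...,2]>.15)&(W[...,2]<.175)]; y=np.sort(P[:,1]); print("cup top y pct",np.percentile(y,[0.5,2,98,99.5]))
for a,b,y0,y1 in((.1,.125,-.05,.1),(.02,.05,-.25,-.1)):
    P=W[m&(W[...,2]>a)&(W[...,2]<b)&(W[...,1]>y0)&(W[...,1]<y1)]
    print(len(P),np.percentile(P,[5,50,95],axis=0).round(3).tolist())
E
```

```text
[ 0.43905087 -0.07196016  0.17955203] [ 3.14005814e+00 -2.36852900e-03 -3.07717704e+00] 0.0505717259539276
[[-0.002, -0.958, -0.288, 0.079], [1.0, -0.002, -0.0, -0.001], [-0.0, -0.288, 0.958, -0.159], [0.0, 0.0, 0.0, 1.0]]
green [[331. 129.]
 [374. -18.]
 [436.  -0.]
 [393. 147.]]
cup top y pct [-0.24550402 -0.24316119  0.11085798  0.11502058]
259 [[0.715, -0.016, 0.101], [0.73, 0.062, 0.112], [0.817, 0.1, 0.122]]
739 [[0.726, -0.246, 0.023], [0.815, -0.182, 0.035], [0.828, -0.117, 0.046]]
```

View pics/w1.png

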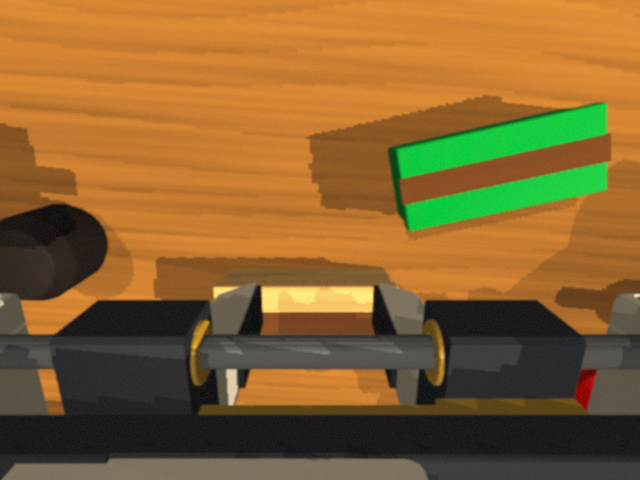

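The wrist camera looks back towards the robot: the green look-alike is at (500,165), the caddy at (50,250), and the cedar box's near edge shows between the fingers at (315,300). With the hand half open, the fingers have room past the green box.

```bash
python3 - <<'E'
from h import *
go([.458,-.0815,.014],np.pi+.065)
E
```

```text
shift [-0.0184 -0.0115  0.1658] twist 0.0009
```

{"fn": "step_arm", "kwargs": {"plan": [[-0.1,-0.018,-0.011,0.0,0],[-0.1,-0.018,-0.011,0.05,0],[-0.1,-0.018,-0.011,0.1,0],[-0.1,-0.018,-0.011,0.145,0],[-0.1,-0.018,-0.011,0.165,0],[-0.1,-0.018,-0.011,0.165,0],[-0.1,-0.024,-0.011,0.165,0],[-0.1,-0.03,-0.011,0.165,0],[-0.1,-0.036,-0.011,0.165,0],[-0.1,-0.036,-0.011,0.165,0]]}}

```text
time: 10.68
tool_pos: [0.4772, -0.0813, 0.0161]
tool_rot: [-3.141, 0.001, -3.076]
contact_force: [0.5, -1.1, 0.0]
opening: 0.0507
grip_force: 0.0
```

{"fn": "step_arm", "kwargs": {"plan": [[-0.1,-0.006,0,0,0],[-0.1,-0.014,0,0,0.003],[-0.1,-0.024,0,0,0.006],[-0.1,-0.034,0,0,0.01],[-0.1,-0.045,0,0,0.013],[-0.1,-0.056,0,0,0.016],[-0.1,-0.067,0,0,0.02],[-0.1,-0.078,0,0,0.023],[-0.1,-0.089,0,0,0.026],[-0.1,-0.1,0,0,0.03],[-0.1,-0.108,0,0,0.03],[-0.1,-0.113,0,0,0.03],[-0.1,-0.115,0,0,0.03],[-0.1,-0.115,0,0,0.03]]}}

```text
time: 12.42
tool_pos: [0.5903, -0.0736, 0.0155]
tool_rot: [3.141, -0.002, -3.106]
contact_force: [-5.1, 0.1, 2.7]
opening: 0.0506
grip_force: 2.4
```

```bash
python3 - <<'E'
from h import *
for n in("scene","top"):
    c=read_camera(n); cv2.imwrite(f"pics/{n}3.png",c["img"][...,::-1]); W=cloud(c); i=c["img"].astype(int)
    P=W[(abs(W[...,1]+.075)<.1)&(W[...,0]>.58)&(W[...,0]<.72)&(W[...,2]>.042)&(W[...,2]<.056)]
    print(n,len(P))
    if len(P)>20: r=cv2.minAreaRect((P[:,:2]*1000).astype(np.float32)); print(r,P.min(0),P.max(0))
c0=c; s=np.hstack([cv2.imread("pics/scene3.png")[180:420,240:480],cv2.imread("pics/top3.png")[110:350,220:460]])
cv2.imwrite("pics/m3.png",cv2.resize(s,None,fx=1.6,fy=1.6))
E
```

```text
scene 661
((613.518798828125, -72.1763687133789), (42.64960861206055, 154.83621215820312), 1.8048303127288818) [ 0.59142393 -0.14906417  0.04238532] [0.63706619 0.00556688 0.05597742]
top 38
((634.5054931640625, -72.02918243408203), (19.247859954833984, 143.92933654785156), 22.42392921447754) [ 0.60072404 -0.13600422  0.0467171 ] [ 0.66837858 -0.00802233  0.05485595]
```

View pics/m3.png

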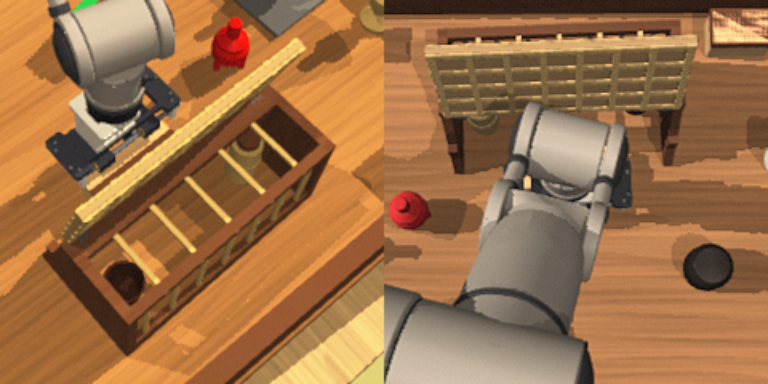

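The box is square to the cupboard (yaw 0.0315) and close to central, with the fingers against its near face. I push it the rest of the way in two parts and watch the force.

{"fn": "step_arm", "kwargs": {"plan": [[-0.1,-0.006,0,0,0],[-0.1,-0.014,0,0,0],[-0.1,-0.022,0,0,0],[-0.1,-0.03,0.001,0,0],[-0.1,-0.036,0.001,0,0],[-0.1,-0.041,0.001,0,0],[-0.1,-0.045,0.001,0,0],[-0.1,-0.045,0.001,0,0]]}}

```text
time: 13.52
tool_pos: [0.6362, -0.0711, 0.0155]
tool_rot: [3.141, -0.0, -3.106]
contact_force: [-3.1, 0.1, 0.4]
opening: 0.0505
grip_force: 1.3
```

{"fn": "step_arm", "kwargs": {"plan": [[-0.1,-0.005,0,0,0],[-0.1,-0.01,0,0,0],[-0.1,-0.014,0,0,0],[-0.1,-0.017,0,0,0],[-0.1,-0.017,0,0,0]]}}

```text
time: 14.15
tool_pos: [0.6537, -0.0705, 0.0156]
tool_rot: [-3.142, 0.001, -3.106]
contact_force: [-0.7, 0.6, -0.7]
opening: 0.0504
grip_force: 0.5
```

```bash
python3 - <<'E'
from h import *
for n in("scene","top"):
    c=read_camera(n); W=cloud(c)
    P=W[(abs(W[...,1]+.07)<.075)&(W[...,0]>.63)&(W[...,0]<.75)&(W[...,2]>.042)&(W[...,2]<.056)]
    if len(P)>20: r=cv2.minAreaRect((P[:,:2]*1000).astype(np.float32)); print(n,len(P),r,P.min(0),P.max(0))
    P=W[(abs(W[...,1]+.07)<.15)&(W[...,0]>.69)&(W[...,0]<.78)&(W[...,2]>.30)&(W[...,2]<.33)]; print("flap edge",len(P),P.mean(0) if len(P) else 0)
E
```

```text
scene 743 ((715.4293823242188, -69.91048431396484), (29.91929817199707, 149.1786651611328), 2.1905627250671387) [ 0.69816302 -0.14468214  0.04200842] [0.73224089 0.00497948 0.05520227]
flap edge 1515 [ 0.73016424 -0.07696428  0.3110191 ]
top 33 ((660.6895141601562, -46.351993560791016), (107.135009765625, 30.067691802978516), 58.864810943603516) [ 0.64586011 -0.09997645  0.04572943] [ 0.70019961 -0.00494894  0.05445228]
flap edge 1438 [ 0.73022919 -0.07079941  0.31089762]
```

{"fn": "step_arm", "kwargs": {"plan": [[-0.1,0.02,0,0,0],[-0.1,0.06,0,0,0],[-0.1,0.11,0,-0.01,0],[-0.1,0.16,0,-0.06,0],[-0.1,0.19,0,-0.12,0],[-0.1,0.22,0,-0.18,0],[-0.1,0.25,0,-0.22,0],[-0.1,0.28,0,-0.22,0],[-0.1,0.28,0,-0.22,0]]}}

```text
time: 15.38
tool_pos: [0.3728, -0.0805, 0.2371]
tool_rot: [-3.14, 0.004, -3.107]
contact_force: [-0.8, 0.1, 0.3]
opening: 0.0505
grip_force: 0.0
```

```bash
python3 - <<'E'
from h import *
c=read_camera("top"); W=cloud(c); i=c["img"]
P=W[(abs(W[...,1]+.07)<.09)&(W[...,0]>.63)&(W[...,0]<.75)&(W[...,2]>.042)&(W[...,2]<.058)]
print(len(P)); r=cv2.minAreaRect((P[:,:2]*1000).astype(np.float32)); print(r,np.percentile(P,[1,99],axis=0))
for lo,hi in((-.13,-.08),(-.06,-.01)):
    Q=P[(P[:,1]>lo)&(P[:,1]<hi)]; print(lo,Q[:,0].min())
# foot of the side walls: lowest points
for y0 in(.103,-.243):
    m=(abs(W[...,1]-y0)<.006)&(W[...,0]>.6)&(W[...,0]<.72)
    Q=W[m]; k=Q[:,2]>.012; Q=Q[k]; o=np.argsort(Q[:,0])[:8]; print(y0,Q[o].round(4).tolist())
cv2.imwrite("pics/t4.png",cv2.resize(i[120:300,230:470,::-1],None,fx=3,fy=3,interpolation=cv2.INTER_CUBIC))
s=observe(); print(s["tool_pos"],s["tool_rot"])
E
```

```text
1369
((694.8761596679688, -68.63542175292969), (60.6572265625, 154.4183807373047), 1.7930901050567627) [[ 0.66443492 -0.14366109  0.0445265 ]
 [ 0.72456673  0.00777195  0.05650559]]
-0.13 0.6652253575641316
-0.06 0.6635958116471419
0.103 [[0.635, 0.1045, 0.0146], [0.6355, 0.1074, 0.0125], [0.6371, 0.0989, 0.0173], [0.6376, 0.1018, 0.0152], [0.6377, 0.1071, 0.0146], [0.6377, 0.1045, 0.0146], [0.6381, 0.1057, 0.0251], [0.6384, 0.1085, 0.0236]]
-0.243 [[0.6478, -0.238, 0.0123], [0.6501, -0.2431, 0.0142], [0.6501, -0.2484, 0.0138], [0.6502, -0.2458, 0.0136], [0.6503, -0.238, 0.0131], [0.6513, -0.2448, 0.0204], [0.6515, -0.2476, 0.0193], [0.6518, -0.2399, 0.0182]]
[ 0.37372468 -0.08065556  0.23666299] [-3.14023406  0.00350234 -3.10725563]
```

View pics/t4.png

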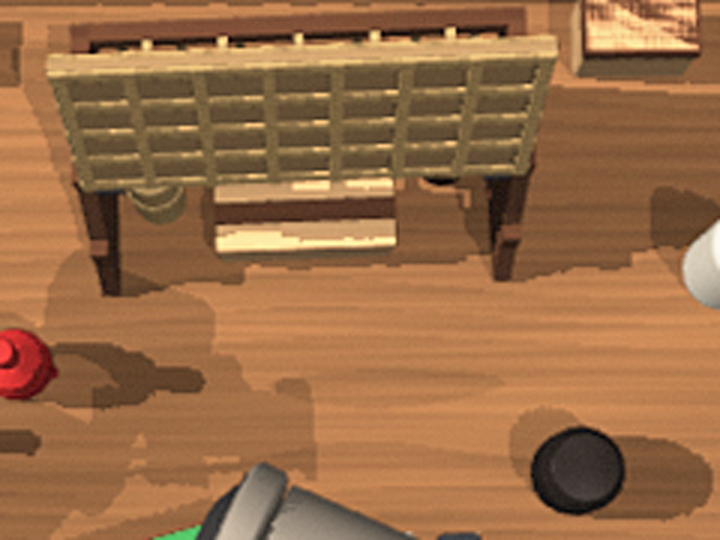

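The box sits inside the opening, central (crop 305,215), with its near edge about 23 mm behind the wall feet. The flap is still raised. Next, over the top of the flap and down behind it.

{"fn": "step_arm", "kwargs": {"plan": [[-0.1,0,0,-0.06,0],[-0.1,-0.03,0,-0.11,0],[-0.1,-0.08,0,-0.135,0],[-0.1,-0.13,0,-0.135,0],[-0.1,-0.18,0,-0.135,0],[-0.1,-0.23,0,-0.135,0],[-0.1,-0.28,0,-0.135,0],[-0.1,-0.32,0,-0.135,0],[-0.1,-0.35,0,-0.135,0],[-0.1,-0.37,0,-0.135,0],[-0.1,-0.39,0,-0.135,0],[-0.1,-0.39,0,-0.135,0],[-0.1,-0.39,0,-0.135,0]]}}

```text
time: 17.05
tool_pos: [0.7586, -0.0661, 0.3678]
tool_rot: [-3.141, 0.007, -3.106]
contact_force: [0.7, 0.5, 1.2]
opening: 0.0506
grip_force: 0.0
```

{"fn": "step_arm", "kwargs": {"plan": [[-0.1,0,0,0.02,0],[-0.1,0,0,0.045,0],[-0.1,0,0,0.065,0],[-0.1,0,0,0.08,0],[-0.1,0,0,0.08,0]]}}

```text
time: 17.68
tool_pos: [0.7587, -0.0663, 0.2897]
tool_rot: [-3.14, 0.009, -3.106]
contact_force: [-0.1, -0.5, 0.1]
opening: 0.0506
grip_force: 0.0
```

{"fn": "step_arm", "kwargs": {"plan": [[-0.1,0.01,0,0,0],[-0.1,0.02,0,0,0],[-0.1,0.03,0,0,0],[-0.1,0.04,0,0,0],[-0.1,0.05,0,0,0],[-0.1,0.06,0,0,0],[-0.1,0.07,0,0,0],[-0.1,0.08,0,0,0],[-0.1,0.09,0,0,0],[-0.1,0.1,0,0,0],[-0.1,0.105,0,0,0],[-0.1,0.105,0,0,0]]}}

```text
time: 19.18
tool_pos: [0.6538, -0.0701, 0.2888]
tool_rot: [-3.14, 0.008, -3.107]
contact_force: [0.1, -0.2, 0.3]
opening: 0.0504
grip_force: 0.0
```

{"fn": "step_arm", "kwargs": {"plan": [[-0.1,0,0,-0.03,0],[-0.1,0,0,-0.06,0],[-0.1,0,0,-0.08,0],[-0.1,0,0,-0.08,0],[-0.1,0,0,-0.08,0],[-0.1,0,0,-0.08,0],[-0.1,0,0,-0.08,0],[-0.1,0,0,-0.08,0],[-0.1,0,0,-0.08,0],[-0.1,0,0,-0.08,0],[-0.1,0,0,-0.08,0],[-0.1,0,0,-0.08,0],[-0.1,0,0,-0.08,0],[-0.1,0,0,-0.08,0],[-0.1,0,0,-0.08,0],[-0.1,0,0,-0.08,0],[-0.1,0,0,-0.08,0],[-0.1,0,0,-0.08,0]]}}

```text
time: 21.42
tool_pos: [0.6529, -0.0699, 0.367]
tool_rot: [-3.141, 0.004, -3.106]
contact_force: [-0.7, 0.5, 0.2]
opening: 0.0503
grip_force: 0.0
```

```bash
python3 - <<'E'
from h import *
for n in("scene","top"):
    c=read_camera(n); cv2.imwrite(f"pics/{n}5.png",c["img"][...,::-1]); W=cloud(c)
P=W[(abs(W[...,1]+.07)<.16)&(W[...,0]>.62)&(W[...,0]<.70)&(W[...,2]>.03)&(W[...,2]<.14)]
print(len(P)); A=np.c_[P[:,1],P[:,2],np.ones(len(P))]; print(np.linalg.lstsq(A,P[:,0],rcond=None)[0],np.percentile(P,[2,98],axis=0))
s=np.hstack([cv2.imread("pics/scene5.png")[120:420,200:500],cv2.imread("pics/top5.png")[80:380,140:440]])
cv2.imwrite("pics/m5.png",cv2.resize(s,None,fx=1.3,fy=1.3))
E
```

```text
1631
[-0.03753656  0.42444059  0.61497821] [[ 0.63468512 -0.22788941  0.03384074]
 [ 0.68143689  0.01281867  0.13879268]]
```

View pics/m5.png

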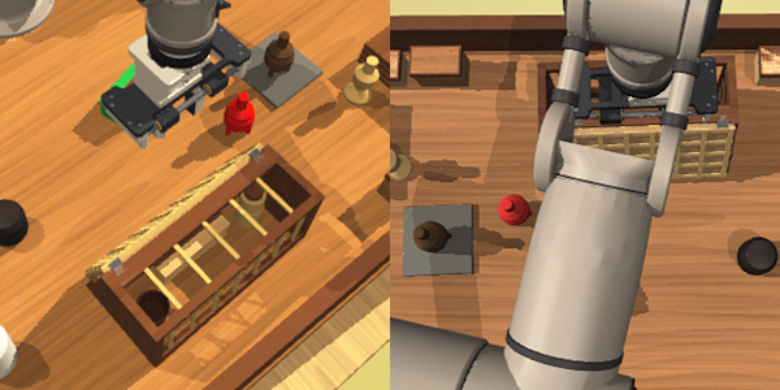

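The flap lies on the sloping front: its slope of 0.424 equals tan 0.4. The box is inside, the burner stands upright on the slab (scene crop 280,50) and the robot is clear. I let it settle briefly and hand in.

{"fn": "step_arm", "kwargs": {"plan": [[-0.1,0,0,0,0],[-0.1,0,0,0,0],[-0.1,0,0,0,0],[-0.1,0,0,0,0],[-0.1,0,0,0,0],[-0.1,0,0,0,0],[-0.1,0,0,0,0],[-0.1,0,0,0,0]]}}

```text
time: 22.52
tool_pos: [0.6529, -0.0699, 0.367]
tool_rot: [-3.141, 0.004, -3.106]
contact_force: [0.1, 0.1, -0.6]
opening: 0.0502
grip_force: 0.0
```

```bash
python3 -c "
from h import *
print(hand_in())"
```

```text
the job is handed in; nothing more can be done
None
```

I handed the job in at about 22.5 s, with no verdict returned: in the last camera check the burner was upright on the slab, the sweets box was inside the cupboard (near edge about 23 mm in) and the flap was fully shut.

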